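# Put a charged battery in the dust monitor

## Robot

A 7-joint arm with a two-finger parallel gripper is mounted at the origin on the work surface. World frame = base frame: x ahead of the robot, y to its left, z up, the work surface at z = 0. Lengths are in m, angles in rad, forces in N, time in s.
With the tool pointing down it reaches from about 0.425 to 0.875 m from the base axis. Payload 8.4 kg.
Tool frame: the origin (TCP) lies at the very end of the fingers, on their centre line; the grasp point (between the pads) lies 19 mm behind it; z points along the fingers, y is the line along which they close (so a half turn about z gives the same grasp; the last joint's range is limited). The gripper opens to 87 mm and grips with 3 to 60 N. Pads are 19 mm wide; open, the fingers measure 117 mm over their backs; the gripper's body (75 mm by 190 mm) begins 51 mm behind the grasp point.
Start: joints at [1.212, 0.333, 0.04, 1.465, -0.013, 1.343, -0.059], TCP at [0.167, -0.628, 0.223] pointing down, gripper open.
Joint ranges: [-2.58, 2.58], [-0.38, 2.09], [-1.3, 1.39], [0.25, 2.4], [-1.5, 4.64], [0.08, 2.09], [-2.65, 2.65]. Speed limits (rad/s): [2.22, 2.22, 2.79, 2.79, 3.14, 3.14, 3.14].

## Interface

Orientations are given as a 3x3 rotation matrix whose columns are the frame's x, y, z axes.
In Python, from station import * gives the robot as it stands.
- The arm moves only by the tool drive_tool, never from a script. Its arguments are lists of equal length, an entry for each row: "grip": the opening, from 0 (shut) to 1 (fully open); "delta_pos": the shift along the tool's x, y, z in mm, a list of three; "turn": the turn, a rotation vector about the tool's x, y, z in rad, a list of three. In form: {"grip": [grip, ...], "delta_pos": [[x, y, z], ...], "turn": [[wx, wy, wz], ...]}. A call has exactly 10 rows; each row is the pose to reach, as a shift and turn from the pose commanded when the call began, along the tool's axes at that moment; what a row does not reach only later rows make up. A row lasts 1/12 s, in which the tool goes at most 41.7 mm and 7.16 degrees, less where a joint would pass 70% of its speed; a pose out of reach is approached as far as the arm can. A call with a gripper value outside its range is refused whole. The fingers move at their own pace and stop on an object; "grip_force" is the grip in N (left out, the last holds). Time passes only in rows, so rows that repeat a pose let the fingers close, or fill a call up. It gives the time, the measured TCP pose, the force, the opening and the grip force at its end, in the units of the state.
- read_state(): the state, without advancing time (a new reading comes with each control period).
- snapshot(name): name is "scene" or "side" or "wrist"; returns the picture (480x640x3 uint8, blue, green, red); there is no depth.
- camera_params(name): a dict with "K" (3x3 intrinsics, pixels), "k1" (the pictures are not rectified: a ray, as slopes to the right and down, at radius r is drawn at 1 + k1 r^2 times it, then the intrinsics apply), "origin" and "attitude" of the camera in the world. Camera axes: x right, y down, z forward; pixel columns grow to the right and rows downward; lengths in m; the calibration is good to about 2 mm. A picture is of the moment at which its call begins: read the wrist's pose just before it. camera_params takes no time and is no camera call; for the wrist camera it gives the pose at the moment of the call.
- job_done(): hands the job in; it is judged then, once.
Trained networks look in the newest picture that a camera, given by its name, has taken for a name from the list of things; names that differ only in an ending like _2 or _b are one class to them, and where a whole thing is asked for, a point or a joint stands for the part that bears it (a point fixed in the world has none). Each returns a list of dicts, best first, with "confidence" (0 to 1); they miss things now and then, are a little off and sometimes report something else, mostly with a low value. They report only what shows in the picture. A call takes as long as a camera call.
- boxes_of(camera, target): "xyz" ([x, y, z] in m, in world coordinates, good to about 4 mm: the middle of the surface that is visible of it).
- spot_point(camera, target): "xyz" ([x, y, z] in m, in world coordinates, good to about 4 mm: a listed point, or the origin of a listed thing).
The state is a dict: "clock": time; "qpos": joint angles; "qvel": joint speeds; "effort": joint torques, N m; "tool_pos": TCP position; "orientation": TCP orientation; "force": force on the tool from outside, world axes, zero at the start; "moment": the same for the moment, N m; "grip_width": finger opening in m; "finger_force": force on a finger pad.
Only numpy, scipy, OpenCV 4.12 (cv2) and the standard library are available. Lean on these libraries where they do the work, as an engineer would, in place of code of your own. Each camera call takes 0.05 s, during which the arm holds its last target. There are 200 camera calls.

## Task

The dust monitor has run flat. Pull the charged battery out of the charger whose lamp is green and plug it fully home, the right way round, in the open battery well on top of the blue monitor, lowering it in rather than dropping it; then swing the grey cover shut over it and let go. Leave the battery on the red-lamp charger where it is, and do not knock the other things on the bench about.

Things in the scene. Friction and masses are not known exactly. Their poses are not given: they have to be found in the camera images.
- battery_full: Charged battery, 100 mm tall, 0.25-0.5 kg, stands in charger_full, axes as the charger's. Origin: centre of its foot; z up, x to its key side. Plug (z 0-60 mm): black, 36 (x) by 52 (y) mm, foot tapered 3 mm a side over the lowest 8 mm; on its +x face, y 0, a key rib 6 mm wide, 4 mm proud, z 12-60 mm. Head (z 60-100 mm): 44 (x) by 64 (y) mm, overhanging the plug all round.
- head_full (a point): Centre of the flat top of the charged battery's dark head, 100 mm above the battery's origin, same axes. A yellow bar on the top marks the +x (key) side; the sides facing +y and -y have a yellow patch. Grip it across x, by the two ribbed faces 44 mm apart, up to 40 mm below this point.
- battery_busy: The battery still on charge, the same kind as battery_full, standing in charger_busy. It is to stay there.
- charger_full: Light grey desk charger with a GREEN lamp (and light bar on its +x top edge), fixed. Origin: bench level, under its well's centre; z up, x to key side. Block x -40 to 46 mm, 96 mm wide (y), 55 mm high; low lamp apron (34 mm high, lamp to 45 mm) from x -80 to -40 mm. Well open at the top, floor at z 10 mm, 1.25 mm clearance a side; the battery stands in it freely, head 15 mm above the block.
- charger_busy: The other desk charger, the same but with a RED lamp and light bar. Which of the two chargers is nearer the robot varies.
- monitor: Blue dust monitor, fixed, 200 mm (x) by 240 mm (y), flat deck at z 120 mm. Origin: on the bench, centre of its underside; z up, front (key lock) to -x. Battery well in the left (+y) half of the deck, its grey cover hinged along the left edge. Right half: display and, at x 55, y -75 mm, a round inlet nozzle up to z 180 mm.
- bay_mouth (a point): Centre of the battery well's mouth, at deck height (x 0, y 64.5, z 120 mm of the monitor; same axes). Well 38.5 (x) by 54.5 (y) mm, 64 mm deep, key groove 10 mm wide, 5.5 mm deep in its +x wall: a battery fits only with its x along this x. Home: underside of the head on the deck, battery origin 60 mm below this point. It slides freely, no spring.
- bay_lid (a joint): Angle (rad) of the grey hood-shaped cover: 0 shut on the deck, 2.3 fully open, 1.9-2.2 at the start, leaning out to the left. Stiff hinge: stays where it is left, needs about 2 N at the free edge. Shut, it is a box open below, 100 (x) by 105 (y) by 46 mm high, 4 mm walls; it shuts only over a battery that is home.
- lid_hinge (a point): Middle of the cover's hinge line, which runs along the monitor's x (x 0, y 117, z 120.5 mm of the monitor). The point turns with the cover; its axes are the monitor's when it is shut.
- lid_edge (a point): Middle of the cover's outer free edge, where roof and free wall meet: when shut, 105 mm to -y of the hinge line and 46 mm above it. Turns with the cover. A black finger lip, 36 mm wide, 4 mm thick, sticks 12 mm out of the free wall, 10 mm above its rim.
- glue_pot: Bystander: open tin of black glue with a paper band, 84 mm diameter, 85 mm high, beyond the chargers. Origin under its centre.
- hardener: Bystander: white bottle with a red cap, 64 mm diameter, 150 mm tall, beyond the monitor. Origin under its centre.
- tension_meter: Bystander: mesh tension meter, aluminium bar 130 mm long with a round dial, 47 mm high, beyond the monitor. Origin under its centre.
- tape_roll: Bystander: brown tape roll lying flat, 104 mm diameter, 48 mm high, to the left of the monitor. Origin under its centre.
- squeegee: Bystander: wooden squeegee with a green blade, 240 mm long, 32 mm high, on the left, near the robot. Origin under its centre.
- glue_brush: Bystander: flat glue brush, 175 mm long, 15 mm high, to the right of the chargers. Origin under the middle.
- putty_knife: Bystander: putty knife with an orange handle, 190 mm long, 16 mm high, on the left. Origin under the middle.

How it is judged:
On the way, in this order (a step that is already met when the one before it is completed fails the run):
1. the charged battery is drawn clear up out of the green-lamp charger (z of battery_full in the frame of charger_full above 0.058 m), for 0.1 s.
2. the charged battery is fully home in the monitor's well (z of battery_full in the frame of bay_mouth below -0.0572 m and horizontal distance between battery_full and bay_mouth below 0.004 m and angle between the x axis of battery_full and the x axis of bay_mouth, either way round below 0.08 rad and angle between battery_full's own z axis and vertical below 0.05 rad), for 0.2 s.
3. the cover is shut over it (value of joint bay_lid below 0.04 rad), for 0.2 s.
At the end, for the whole second after the job is handed in: Charged battery home in the well: head within 2.8 mm of the deck, centred within 4 mm, turned within 4.5 and upright within 3 degrees, at rest; cover shut within 0.04 rad; the other battery moved under 8 mm, every bystander under 30 mm (all of step 2 and value of joint bay_lid below 0.04 rad and linear speed of battery_full below 0.02 m/s and distance of battery_busy from where it was at the start of the episode below 0.008 m and distance of each of glue_pot, hardener, tension_meter, tape_roll, squeegee, glue_brush, putty_knife from where it was at the start of the episode below 0.03 m); the robot touches nothing.
It fails at once if the charged battery is dropped (falls faster than 0.45 m/s, a fall of about 10 mm, with no finger on it) (linear speed of battery_full above 0.45 m/s and contact force between the fingers and battery_full below 0.2 N).
It fails at once if the battery on charge is moved 15 mm or more (distance of battery_busy from where it was at the start of the episode above 0.015 m).
It fails at once if a bystander is knocked more than 40 mm (distance of any of glue_pot, hardener, tension_meter, tape_roll, squeegee, glue_brush, putty_knife from where it was at the start of the episode above 0.04 m).
It also fails if it takes over 67 s, if anything falls off the work surface, if the arm or the gripper's body presses on something with over 40 N, if the wrist force passes 120 N, or if a joint passes its speed limit or range.

## Working session

There is one attempt and no reset: what is moved stays moved. The work goes in short steps, Python scripts to look and compute and a tool call to move; the robot and the scene stay as the last step left them, time stands still between calls to the robot, and variables do not carry over. Pictures are saved under pics/ and viewed, at most 10 in all, crops included, and the job is handed in when it is done.

Besides the shell and the picture viewer there is one more tool, called after "Emit:" as name(argument=value, ...) on one line, values as JSON. drive_tool: Moves the arm, as the interface text tells. Its arguments: {"type":"object","properties":{"grip":{"type":"array","items":{"type":"number"}},"delta_pos":{"type":"array","items":{"type":"array","items":{"type":"number"}}},"turn":{"type":"array","items":{"type":"array","items":{"type":"number"}}},"grip_force":{"type":"number"}},"required":["grip","delta_pos","turn"]}

```bash
mkdir -p pics
cat > h.py <<'E'
from station import *
import numpy as np, cv2
def best(cam,t,f=spot_point):
    r=f(cam,t); 
    return [(np.round(d["xyz"],4).tolist(),round(d["confidence"],2)) for d in r[:3]]
def todelta(p,R=None):
    s=read_state(); Rt=np.array(s["orientation"]); 
    return np.round(Rt.T@(np.array(p)-np.array(s["tool_pos"]))*1000,1)
E
python3 - <<'E'
from h import *
a=snapshot("scene");b=snapshot("side")
cv2.imwrite("pics/scene.png",a);cv2.imwrite("pics/side.png",b)
for c in("scene","side"):
    p=camera_params(c);print(c,np.round(p["origin"],3))
    for t in("head_full","charger_full","charger_busy","monitor","bay_mouth","lid_hinge","lid_edge"):
        print(t,best(c,t))
s=read_state();print(s)
E
```

```text
scene [ 1.138 -0.565  1.124]
head_full [([0.6131, -0.2877, 0.1089], 0.72), ([0.4443, 0.4074, 0.0027], 0.4), ([0.7616, 0.2006, -0.0024], 0.38)]
charger_full [([0.604, -0.2922, -0.0031], 0.98)]
charger_busy [([0.4144, -0.3139, -0.0031], 0.71), ([0.5611, 0.2315, 0.1944], 0.2)]
monitor [([0.5439, 0.036, 0.0009], 0.79)]
bay_mouth [([0.5467, 0.096, 0.1188], 0.59)]
lid_hinge [([0.554, 0.1513, 0.1211], 0.66)]
lid_edge [([0.5617, 0.2347, 0.1969], 0.75)]
side [0.098 0.756 1.01 ]
head_full [([0.6086, -0.2859, 0.1069], 0.77)]
charger_full [([0.6069, -0.2895, -0.0026], 0.93), ([0.4467, 0.4052, 0.0021], 0.37)]
charger_busy [([0.4146, -0.3166, -0.0011], 0.62), ([0.5521, 0.0977, 0.1206], 0.21)]
monitor [([0.5432, 0.0374, 0.0011], 0.72), ([0.6073, -0.2905, 0.1075], 0.56), ([0.563, 0.2376, 0.193], 0.24)]
bay_mouth [([0.5492, 0.095, 0.1186], 0.72)]
lid_hinge [([0.5551, 0.1509, 0.1193], 0.97)]
lid_edge [([0.5617, 0.2386, 0.1918], 0.56)]
{'clock': 0.8, 'qpos': array([ 1.21181937,  0.3331512 ,  0.03994888,  1.46539474, -0.0133742 ,
        1.34331202, -0.05847617]), 'qvel': array([-1.27131654e-03, -7.97977711e-04,  4.14960694e-04,  1.41593380e-03,
       -4.45999293e-05, -4.12588485e-04, -1.29357245e-04]), 'effort': array([-1.08700951e-04, -6.56045151e+01,  1.33291516e+00, -4.04038024e+01,
       -5.98235987e-02,  3.50223470e-02,  4.06024765e-05]), 'tool_pos': array([ 0.16690499, -0.62817798,  0.22258072]), 'orientation': array([[ 9.66459385e-01,  2.56819503e-01, -2.95607143e-05],
       [ 2.56819502e-01, -9.66459385e-01, -1.08273144e-05],
       [-3.13498953e-05,  2.87239169e-06, -1.00000000e+00]]), 'force': array([-1.52942156,  0.57697814, -0.26479661]), 'moment': array([ 0.01790575, -0.03008324,  0.03735093]), 'finger_force': 0.0, 'grip_width': 0.08717595155309914}
```

View pics/scene.png

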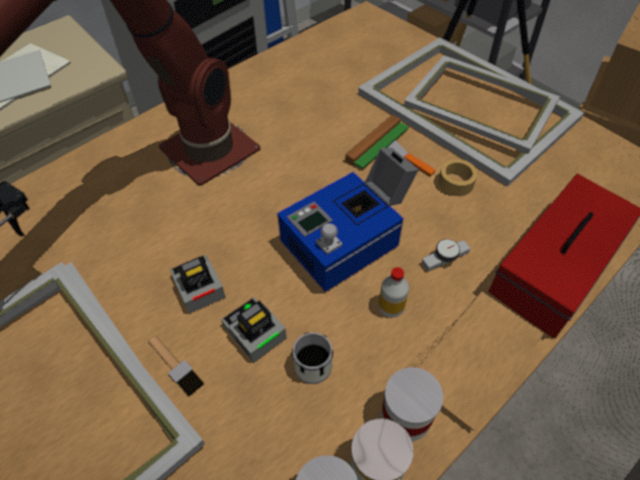

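View pics/side.png

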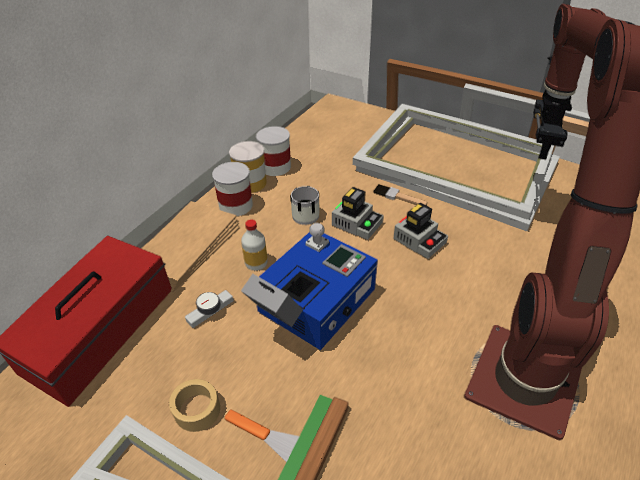

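The scene shows the green charger at about (253,325) and the red one at (197,280). The yellow bar and light bar face away from the robot. The monitor is at (340,230), with its lid open to the left at (392,175). The side view agrees.

Emit:
drive_tool(grip=[1,1,1,1,1,1,1,1,1,1], delta_pos=[[40,-18,-10],[80,-35,-20],[119,-52,-30],[158,-70,-40],[198,-87,-50],[238,-105,-60],[278,-122,-70],[317,-139,-77],[357,-157,-77],[396,-174,-77]], turn=[[0,0,-0.11],[0,0,-0.22],[0,0,-0.33],[0,0,-0.44],[0,0,-0.55],[0,0,-0.66],[0,0,-0.77],[0,0,-0.88],[0,0,-0.99],[0,0,-1.1]])

```text
clock: 1.63
tool_pos: [0.4876, -0.3721, 0.3003]
orientation: [[0.205, 0.979, 0.001], [0.979, -0.205, -0.001], [-0.001, 0.002, -1.0]]
force: [0.4, -1.2, -0.2]
grip_width: 0.0872
finger_force: 0.0
```

Emit:
drive_tool(grip=[1,1,1,1,1,1,1,1,1,1], delta_pos=[[25,20,0],[50,40,0],[75,61,0],[101,83,0],[101,83,0],[101,83,0],[101,83,0],[101,83,0],[101,83,0],[101,83,0]], turn=[[0,0,-0.1],[0,0,-0.2],[0,0,-0.2],[0,0,-0.2],[0,0,-0.2],[0,0,-0.2],[0,0,-0.2],[0,0,-0.2],[0,0,-0.2],[0,0,-0.2]])

```text
clock: 2.47
tool_pos: [0.5877, -0.2931, 0.2993]
orientation: [[0.013, 1.0, 0.0], [1.0, -0.013, -0.001], [-0.001, 0.0, -1.0]]
force: [-0.0, -0.5, 0.3]
grip_width: 0.0868
finger_force: 0.0
```

Run:
```python
from h import *
p=camera_params("wrist");cv2.imwrite("pics/w1.png",snapshot("wrist"))
print(p)
for t in("head_full","charger_full","monitor"):print(t,best("wrist",t))
print(read_state()["tool_pos"],read_state()["orientation"])
```

```text
{'K': array([[359.27734714,   0.        , 323.61582111],
       [  0.        , 359.27734714, 240.10927786],
       [  0.        ,   0.        ,   1.        ]]), 'k1': -0.05316051124839241, 'origin': array([ 0.58789697, -0.21527891,  0.46048372]), 'attitude': array([[ 9.99921492e-01, -1.21803220e-02, -2.94086583e-03],
       [-1.25148800e-02, -9.59145938e-01, -2.82634830e-01],
       [ 6.21863730e-04,  2.82649445e-01, -9.59223073e-01]])}
head_full [([0.6077, -0.2926, 0.1123], 0.94)]
charger_full []
monitor [([0.7509, -0.2455, 0.0038], 0.21)]
[ 0.58816875 -0.29231617  0.29917555] [[ 1.16616582e-02  9.99931996e-01  9.98143370e-05]
 [ 9.99931992e-01 -1.16616451e-02 -1.30830820e-04]
 [-1.29657924e-04  1.01333253e-04 -9.99999986e-01]]
```

View pics/w1.png

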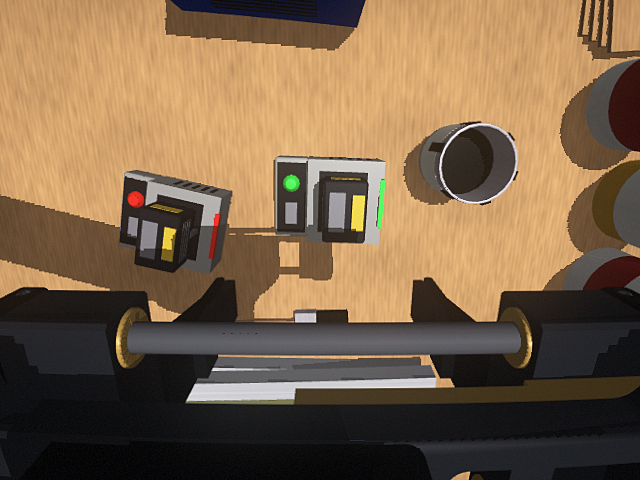

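The wrist view shows the charged battery's head at about (343,208), with the yellow bar at (358,213) on the right (+x). The green light bar is at (381,203). I'll measure position and yaw from these by back-projection.

```bash
cat >> h.py <<'E'
def unproj(p,uv,z):
    uv=np.asarray(uv,float).reshape(-1,1,2)
    n=cv2.undistortPoints(uv,p["K"],np.array([p["k1"],0,0,0,0.])).reshape(-1,2)
    d=np.c_[n,np.ones(len(n))]@np.array(p["attitude"]).T
    o=np.array(p["origin"]); return o+d*((z-o[2])/d[:,2])[:,None]
def blob(im,p,lo,hi,roi,z):
    hsv=cv2.cvtColor(im,cv2.COLOR_BGR2HSV);m=cv2.inRange(hsv,lo,hi)
    k=np.zeros_like(m);x0,y0,x1,y1=roi;k[y0:y1,x0:x1]=m[y0:y1,x0:x1]
    n,l,s,c=cv2.connectedComponentsWithStats(k);out=[]
    for i in range(1,n):
        if s[i,4]<40: continue
        v,u=np.where(l==i);w=unproj(p,np.c_[u,v],z)[:,:2]
        r=cv2.minAreaRect((w*1000).astype(np.float32))
        out.append((s[i,:5].tolist(),np.round(w.mean(0),4).tolist(),np.round(r[0],1).tolist(),np.round(r[1],1).tolist(),round(r[2],2)))
    return out
E
python3 - <<'E'
from h import *
im=cv2.imread("pics/w1.png");p=camera_params("wrist")
for r in blob(im,p,(20,120,100),(35,255,255),(310,160,380,245),0.110):print("Y",r)
for r in blob(im,p,(45,150,100),(75,255,255),(370,160,400,245),0.055):print("G",r)
# head-top outline and charger outline
c=unproj(p,[[385,160],[379,243],[308,158]],0.055);print(np.round(c,4))
E
```

```text
Y ([331, 177, 30, 3, 58], [0.6091, -0.2555], [609.3, -255.6], [1.9, 28.2], 87.14)
Y ([351, 195, 14, 37, 455], [0.6215, -0.2898], [621.4, -290.1], [36.8, 12.5], 87.38)
G ([377, 180, 8, 48, 205], [0.6528, -0.2915], [652.8, -291.4], [54.7, 4.9], 87.41)
[[ 0.6563 -0.2421  0.055 ]
 [ 0.6525 -0.3381  0.055 ]
 [ 0.571  -0.2391  0.055 ]]
```

Emit:
drive_tool(grip=[1,1,1,1,1,1,1,1,1,1], delta_pos=[[2.5,20,25],[2.5,20,60],[2.5,20,95],[2.5,20,130],[2.5,20,160],[2.5,20,185],[2.5,20,205],[2.5,20,217],[2.5,20,223],[2.5,20,223]], turn=[[0,0,0.033],[0,0,0.033],[0,0,0.033],[0,0,0.033],[0,0,0.033],[0,0,0.033],[0,0,0.033],[0,0,0.033],[0,0,0.033],[0,0,0.033]])

```text
clock: 3.5
tool_pos: [0.608, -0.2896, 0.0751]
orientation: [[0.044, 0.999, -0.001], [0.999, -0.044, 0.001], [0.001, -0.001, -1.0]]
force: [0.4, -0.2, 0.1]
grip_width: 0.0869
finger_force: 0.0
```

Emit:
drive_tool(grip=[0.7,0.6,0.5,0.45,0.4,0.35,0.35,0.35,0.35,0.35], delta_pos=[[0,0,0],[0,0,0],[0,0,0],[0,0,0],[0,0,0],[0,0,0],[0,0,0],[0,0,0],[0,0,0],[0,0,0]], turn=[[0,0,0],[0,0,0],[0,0,0],[0,0,0],[0,0,0],[0,0,0],[0,0,0],[0,0,0],[0,0,0],[0,0,0]], grip_force=25)

```text
clock: 4.33
tool_pos: [0.6085, -0.2897, 0.0761]
orientation: [[0.044, 0.999, 0.0], [0.999, -0.044, -0.0], [-0.0, 0.0, -1.0]]
force: [0.7, -0.1, 0.2]
grip_width: 0.0437
finger_force: 25.0
```

Emit:
drive_tool(grip=[0.35,0.35,0.35,0.35,0.35,0.35,0.35,0.35,0.35,0.35], delta_pos=[[0,0,-6],[0,0,-16],[0,0,-28],[0,0,-42],[0,0,-56],[0,0,-75],[0,0,-100],[0,0,-130],[0,0,-160],[0,0,-180]], turn=[[0,0,0],[0,0,0],[0,0,0],[0,0,0],[0,0,0],[0,0,0],[0,0,0],[0,0,0],[0,0,0],[0,0,0]], grip_force=35)

```text
clock: 5.17
tool_pos: [0.6091, -0.2898, 0.2612]
orientation: [[0.044, 0.999, 0.004], [0.999, -0.044, -0.002], [-0.002, 0.004, -1.0]]
force: [1.1, 0.6, -2.7]
grip_width: 0.0439
finger_force: 35.0
```

Run:
```python
from h import *
s=read_state();print(s["tool_pos"],s["grip_width"])
p=camera_params("wrist");im=snapshot("wrist");cv2.imwrite("pics/w2.png",im)
print(best("wrist","head_full"),best("wrist","bay_mouth"))
snapshot("scene");print(best("scene","battery_full"))
snapshot("side");print(best("side","battery_full"))
```

```text
[ 0.60908346 -0.28977269  0.26115247] 0.043912753741638014
[] []
[([0.6053, -0.2901, 0.1888], 0.91)]
[([0.6075, -0.2909, 0.1912], 0.72)]
```

View pics/w2.png

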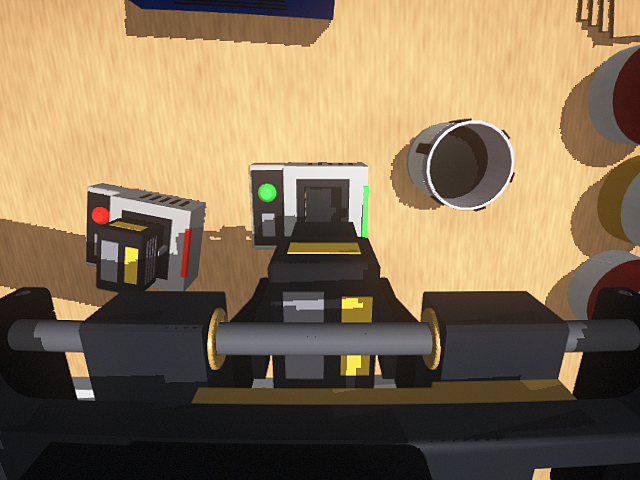

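The battery is held and clear of the charger: its head is at (325,265), with the +y yellow patch at (323,249) and the bar at (357,330). Next I'll move to a viewing pose next to the bay.

Emit:
drive_tool(grip=[0.35,0.35,0.35,0.35,0.35,0.35,0.35,0.35,0.35,0.35], delta_pos=[[15,-4,-15],[45,-14,-30],[80,-25,-40],[118,-36,-40],[156,-48,-40],[194,-60,-40],[229,-71,-40],[255,-79,-40],[268,-83,-40],[272,-84,-40]], turn=[[0,0,0.01],[0,0,0.02],[0,0,0.03],[0,0,0.04],[0,0,0.052],[0,0,0.052],[0,0,0.052],[0,0,0.052],[0,0,0.052],[0,0,0.052]])

```text
clock: 6.35
tool_pos: [0.5355, -0.0111, 0.2956]
orientation: [[0.092, 0.996, -0.001], [0.996, -0.092, 0.0], [0.0, -0.001, -1.0]]
force: [0.3, 0.0, -3.0]
grip_width: 0.0438
finger_force: 35.0
```

Emit:
drive_tool(grip=[0.35,0.35,0.35,0.35,0.35,0.35,0.35,0.35,0.35,0.35], delta_pos=[[0,0,0],[0,0,0],[0,0,0],[0,0,0],[0,0,0],[0,0,0],[0,0,0],[0,0,0],[0,0,0],[0,0,0]], turn=[[0,0,0],[0,0,0],[0,0,0],[0,0,0],[0,0,0],[0,0,0],[0,0,0],[0,0,0],[0,0,0],[0,0,0]])

```text
clock: 7.18
tool_pos: [0.5365, -0.0142, 0.2961]
orientation: [[0.096, 0.995, -0.0], [0.995, -0.096, 0.0], [0.0, -0.0, -1.0]]
force: [-0.2, 1.1, -3.1]
grip_width: 0.0437
finger_force: 35.0
```

Run:
```python
from h import *
s=read_state();print(s["tool_pos"],s["orientation"][:2,1])
p=camera_params("wrist");im=snapshot("wrist");cv2.imwrite("pics/w3.png",im);np.save("w3.npy",p,allow_pickle=True)
for t in("bay_mouth","lid_hinge","lid_edge","battery_full"):print(t,best("wrist",t))
print(p["origin"])
```

```text
[ 0.53650944 -0.014231    0.29607495] [ 0.99540261 -0.09577914]
bay_mouth [([0.5465, 0.0973, 0.1217], 0.73)]
lid_hinge [([0.5552, 0.1503, 0.1193], 0.75)]
lid_edge [([0.7619, -0.0039, 0.0005], 0.43)]
battery_full [([0.5332, -0.0128, 0.2289], 0.96)]
[0.54316269 0.06314009 0.45731328]
```

View pics/w3.png

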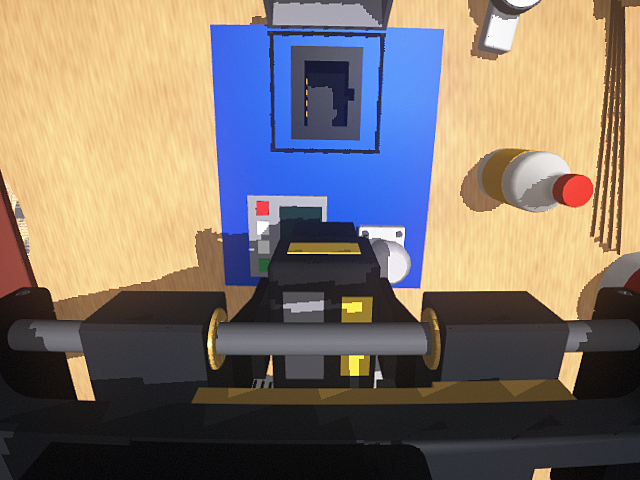

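The deck fills the top middle. The well mouth is about (306–350, 60–127), with the key groove on the right at (352,95), so the orientation matches. I'll take corners from a zoomed crop.

Run:
```python
from h import *
im=cv2.imread("pics/w3.png");p=np.load("w3.npy",allow_pickle=True).item()
c=cv2.resize(im[20:160,255:395],None,fx=4.2,fy=4.2,interpolation=cv2.INTER_NEAREST)
c=cv2.convertScaleAbs(c,alpha=2.0);cv2.imwrite("pics/crop.png",c)
hsv=cv2.cvtColor(im,cv2.COLOR_BGR2HSV)
m=255-cv2.inRange(hsv,(100,120,60),(130,255,255));k=np.zeros_like(m);k[38:148,276:378]=m[38:148,276:378]
n,l,s,_=cv2.connectedComponentsWithStats(k);i=l[50,300]
v,u=np.where(l==i);print(s[i]);w=unproj(p,np.c_[u,v],0.12)
print(cv2.minAreaRect((w[:,:2]*1000).astype(np.float32)))
# battery bar in hand
h=float(read_state()["tool_pos"][2])+0.034
print(h,np.round(unproj(p,[[342,296],[372,296],[357,378],[276,282],[372,282]],h),4))
```

```text
[ 291   46   72   94 5862]
((548.6318359375, 97.96888732910156), (77.81195831298828, 61.62559509277344), 83.77476501464844)
0.3300925771997699 [[ 0.5446  0.0028  0.3301]
 [ 0.5562  0.0016  0.3301]
 [ 0.5479 -0.0355  0.3301]
 [ 0.5199  0.011   0.3301]
 [ 0.5565  0.0075  0.3301]]
```

View pics/crop.png

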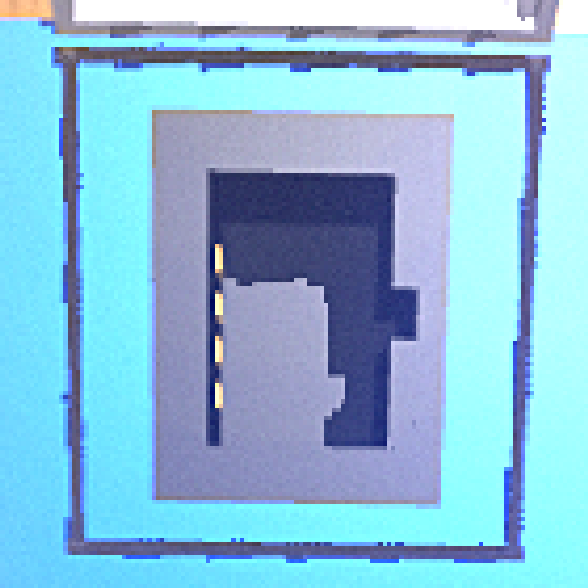

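Run:
```python
from h import *
p=np.load("w3.npy",allow_pickle=True).item();im=cv2.imread("pics/w3.png")
cr=np.array([[209,171],[395,175],[388,446],[208,445.]])/4.2+[254.5,19.5]
w=unproj(p,cr,0.12)[:,:2];print(np.round(w,4),w.mean(0))
e=(w[0]+w[1]-w[2]-w[3])/2;f=(w[1]+w[2]-w[0]-w[3])/2
print("y len",np.linalg.norm(e),"ang",np.degrees(np.arctan2(e[1],e[0]))-90,"x len",np.linalg.norm(f),np.degrees(np.arctan2(f[1],f[0])))
co=np.array([[58,52],[548,60],[518,560],[68,553.]])/4.2+[254.5,19.5];g=unproj(p,co,0.12)[:,:2];print(np.round(g,4),g.mean(0))
# project model of held battery
s=read_state();R=np.array(s["orientation"]);T=np.array(s["tool_pos"])
xb=R[:,1];yb=R[:,0];zb=-R[:,2];O=T-zb*0.066
A=np.array(p["attitude"])
def pr(q):
    c=A.T@(O+xb*q[0]+yb*q[1]+zb*q[2]-p["origin"]);a=c[:2]/c[2];a=a*(1+p["k1"]*(a@a));return np.round(a*p["K"][0,0]+p["K"][:2,2],1)
for q in([.022,.032,.1],[-.022,.032,.1],[.022,.032,.06],[-.022,.032,.06],[.0134,.0184,.1],[.0134,-.0184,.1],[.018,.026,.008],[0.018,.026,.06]):print(q,pr(np.array(q)))
print([int(x) for x in im[215:310,330].mean(1)])
print([int(x) for x in im[280:390,357,2]])
```

```text
[[0.5327 0.1272]
 [0.5707 0.1228]
 [0.565  0.0692]
 [0.5266 0.0731]] [0.54874725 0.09804249]
y len 0.05416166197868467 ang -6.2832438932465635 x len 0.038402513923256505 -6.18463771114153
[[0.5047 0.1527]
 [0.6034 0.1417]
 [0.5914 0.0427]
 [0.4937 0.0536]] [0.54829373 0.09766438]
[0.022, 0.032, 0.1] [383.9 261.2]
[-0.022, 0.032, 0.1] [267.  261.1]
[0.022, 0.032, 0.06] [370.6 233.1]
[-0.022, 0.032, 0.06] [279.4 233.1]
[0.0134, 0.0184, 0.1] [360.  294.3]
[0.0134, -0.0184, 0.1] [357.3 374.6]
[0.018, 0.026, 0.008] [353.4 220.5]
[0.018, 0.026, 0.06] [361.9 245. ]
[126, 125, 126, 122, 126, 131, 113, 39, 34, 35, 39, 36, 37, 37, 35, 36, 34, 37, 30, 35, 34, 34, 34, 36, 36, 33, 28, 58, 100, 110, 108, 107, 107, 109, 106, 103, 100, 160, 183, 46, 26, 32, 35, 36, 33, 33, 38, 39, 41, 47, 47, 48, 49, 49, 52, 52, 50, 50, 55, 51, 53, 49, 53, 52, 53, 40, 31, 31, 31, 29, 33, 30, 35, 30, 30, 32, 33, 32, 33, 33, 33, 35, 32, 28, 45, 57, 51, 55, 55, 53, 51, 52, 51, 53, 45]
[53, 57, 59, 51, 39, 36, 37, 39, 41, 39, 44, 38, 41, 38, 41, 33, 63, 136, 164, 157, 154, 140, 247, 255, 253, 252, 252, 252, 252, 253, 255, 239, 140, 148, 154, 155, 155, 156, 155, 153, 156, 166, 95, 44, 62, 71, 76, 83, 85, 95, 99, 103, 104, 105, 109, 117, 118, 117, 123, 125, 126, 126, 128, 127, 125, 126, 122, 122, 120, 119, 118, 110, 106, 100, 82, 208, 255, 254, 253, 254, 255, 255, 255, 255, 255, 255, 255, 255, 255, 255, 255, 255, 255, 255, 255, 253, 21, 47, 49, 49, 51, 48, 48, 49, 47, 47, 46, 43, 75, 94]
```

Emit:
drive_tool(grip=[0.35,0.35,0.35,0.35,0.35,0.35,0.35,0.35,0.35,0.35], delta_pos=[[20,0.5,0],[50,1,0],[80,1.5,10],[102,1.7,30],[111,1.7,52],[113,1.7,72],[113,1.7,86],[113,1.7,93],[113,1.7,95],[113,1.7,95]], turn=[[0,0,0.013],[0,0,0.013],[0,0,0.013],[0,0,0.013],[0,0,0.013],[0,0,0.013],[0,0,0.013],[0,0,0.013],[0,0,0.013],[0,0,0.013]])

```text
clock: 8.27
tool_pos: [0.5491, 0.0978, 0.2011]
orientation: [[0.109, 0.994, -0.0], [0.994, -0.109, 0.0], [0.0, -0.0, -1.0]]
force: [0.7, 0.4, -2.6]
grip_width: 0.0435
finger_force: 35.0
```

Run:
```python
from h import *
s=read_state();print(s["tool_pos"],s["orientation"][:2,1])
a=snapshot("scene");b=snapshot("side")
print(best("scene","battery_full"),best("side","battery_full"))
def crop(name,im):
    p=camera_params(name);A=np.array(p["attitude"]);c=A.T@(np.array([.5485,.0975,.12])-p["origin"]);u=c[:2]/c[2]*p["K"][0,0]+p["K"][:2,2]
    x,y=u.astype(int);print(name,x,y);return cv2.resize(im[y-70:y+50,x-50:x+50],None,fx=4,fy=4,interpolation=cv2.INTER_CUBIC)
cv2.imwrite("pics/hov.png",cv2.convertScaleAbs(np.hstack([crop("scene",a),crop("side",b)]),alpha=1.7))
```

```text
[0.54911148 0.09779841 0.20113671] [ 0.9940115  -0.10927525]
[([0.5436, 0.1022, 0.1297], 0.71), ([0.5635, 0.2328, 0.1966], 0.61)] [([0.5499, 0.1, 0.135], 0.6)]
scene 359 203
side 300 285
```

View pics/hov.png

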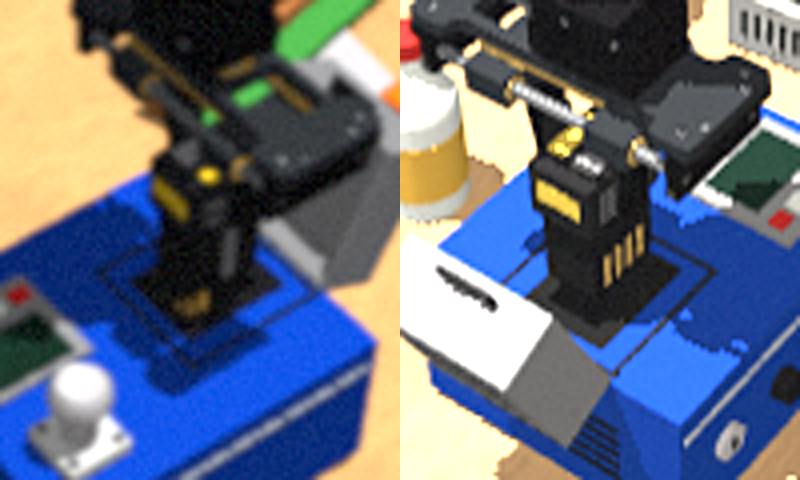

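Both views show the plug centred over the bezel and upright, so I'll go down slowly and watch the force.

Emit:
drive_tool(grip=[0.35,0.35,0.35,0.35,0.35,0.35,0.35,0.35,0.35,0.35], delta_pos=[[0,0,4],[0,0,8],[0,0,11],[0,0,14],[0,0,16],[0,0,18],[0,0,20],[0,0,22],[0,0,22],[0,0,22]], turn=[[0,0,0],[0,0,0],[0,0,0],[0,0,0],[0,0,0],[0,0,0],[0,0,0],[0,0,0],[0,0,0],[0,0,0]])

```text
clock: 9.3
tool_pos: [0.549, 0.0981, 0.179]
orientation: [[0.109, 0.994, -0.0], [0.994, -0.109, 0.0], [0.0, -0.0, -1.0]]
force: [0.3, -0.2, -3.4]
grip_width: 0.0437
finger_force: 35.0
```

Emit:
drive_tool(grip=[0.35,0.35,0.35,0.35,0.35,0.35,0.35,0.35,0.35,0.35], delta_pos=[[0,0,2],[0,0,4],[0,0,6],[0,0,8],[0,0,10],[0,0,12],[0,0,14],[0,0,14],[0,0,14],[0,0,14]], turn=[[0,0,0],[0,0,0],[0,0,0],[0,0,0],[0,0,0],[0,0,0],[0,0,0],[0,0,0],[0,0,0],[0,0,0]])

```text
clock: 10.13
tool_pos: [0.5491, 0.0981, 0.1651]
orientation: [[0.109, 0.994, -0.0], [0.994, -0.109, 0.0], [0.0, -0.0, -1.0]]
force: [0.4, 0.3, -3.2]
grip_width: 0.0436
finger_force: 35.0
```

Emit:
drive_tool(grip=[0.35,0.35,0.35,0.35,0.35,0.35,0.35,0.35,0.35,0.35], delta_pos=[[0,0,5],[0,0,10],[0,0,15],[0,0,20],[0,0,25],[0,0,29],[0,0,33],[0,0,36],[0,0,36],[0,0,36]], turn=[[0,0,0],[0,0,0],[0,0,0],[0,0,0],[0,0,0],[0,0,0],[0,0,0],[0,0,0],[0,0,0],[0,0,0]])

```text
clock: 10.97
tool_pos: [0.549, 0.0981, 0.129]
orientation: [[0.109, 0.994, -0.0], [0.994, -0.109, 0.0], [0.0, -0.0, -1.0]]
force: [-0.5, 0.2, -3.2]
grip_width: 0.0436
finger_force: 35.0
```

Emit:
drive_tool(grip=[0.35,0.35,0.35,0.35,0.35,0.35,0.35,0.35,0.35,0.35], delta_pos=[[0,0,1],[0,0,1.5],[0,0,2],[0,0,2.5],[0,0,3],[0,0,3.5],[0,0,4],[0,0,4],[0,0,4],[0,0,4]], turn=[[0,0,0],[0,0,0],[0,0,0],[0,0,0],[0,0,0],[0,0,0],[0,0,0],[0,0,0],[0,0,0],[0,0,0]])

```text
clock: 11.8
tool_pos: [0.5491, 0.0981, 0.126]
orientation: [[0.109, 0.994, 0.0], [0.994, -0.109, -0.0], [-0.0, 0.0, -1.0]]
force: [-5.5, -1.7, 8.0]
grip_width: 0.0436
finger_force: 35.0
```

The battery is in contact with the deck at TCP z 0.126, which is the expected home height. I'll release it and lift off.

Emit:
drive_tool(grip=[0.5,0.6,0.7,0.8,0.8,0.8,0.8,0.8,0.8,0.8], delta_pos=[[0,0,0],[0,0,0],[0,0,0],[0,0,0],[0,0,0],[0,0,0],[0,0,-5],[0,0,-15],[0,0,-30],[0,0,-50]], turn=[[0,0,0],[0,0,0],[0,0,0],[0,0,0],[0,0,0],[0,0,0],[0,0,0],[0,0,0],[0,0,0],[0,0,0]])

```text
clock: 12.63
tool_pos: [0.5485, 0.098, 0.1755]
orientation: [[0.109, 0.994, -0.002], [0.994, -0.109, 0.0], [-0.0, -0.002, -1.0]]
force: [0.2, -0.3, -0.2]
grip_width: 0.0698
finger_force: 0.0
```

Emit:
drive_tool(grip=[0.8,0.6,0.4,0.2,0,0,0,0,0,0], delta_pos=[[0,0,-40],[0,0,-80],[0,0,-105],[20,0,-110],[55,0,-110],[90,0,-110],[125,0,-110],[155,0,-110],[170,0,-110],[174,0,-110]], turn=[[0,0,0],[0,0,0],[0,0,0],[0,0,0],[0,0,0],[0,0,0],[0,0,0],[0,0,0],[0,0,0],[0,0,0]])

```text
clock: 13.47
tool_pos: [0.5669, 0.275, 0.2858]
orientation: [[0.104, 0.995, -0.0], [0.995, -0.104, 0.002], [0.002, -0.001, -1.0]]
force: [0.0, -0.4, -0.5]
grip_width: 0.0173
finger_force: 0.0
```

Run:
```python
from h import *
s=read_state();print(s["tool_pos"],s["orientation"][:2,1],s["grip_width"])
a=snapshot("scene");b=snapshot("side")
for c in("scene","side"):print([best(c,t) for t in("battery_full","head_full","lid_edge")])
def crop(im,x,y):return cv2.resize(im[y-80:y+40,x-50:x+50],None,fx=4,fy=4,interpolation=cv2.INTER_CUBIC)
cv2.imwrite("pics/rel.png",cv2.convertScaleAbs(np.hstack([crop(a,370,203),crop(b,290,285)]),alpha=1.7))
```

```text
[0.56688421 0.27499628 0.2857582 ] [ 0.99457417 -0.10402814] 0.01732559999371962
[[([0.5469, 0.0999, 0.0542], 0.63)], [([0.5486, 0.1008, 0.1572], 0.86), ([0.4151, -0.3169, -0.0013], 0.53)], [([0.5614, 0.2321, 0.1996], 0.84)]]
[[([0.5467, 0.0992, 0.0614], 0.97)], [([0.5477, 0.0997, 0.1606], 0.79), ([0.7492, -0.2453, 0.0026], 0.18)], [([0.5616, 0.2377, 0.1956], 0.95), ([0.5429, -0.4735, -0.002], 0.28)]]
```

View pics/rel.png

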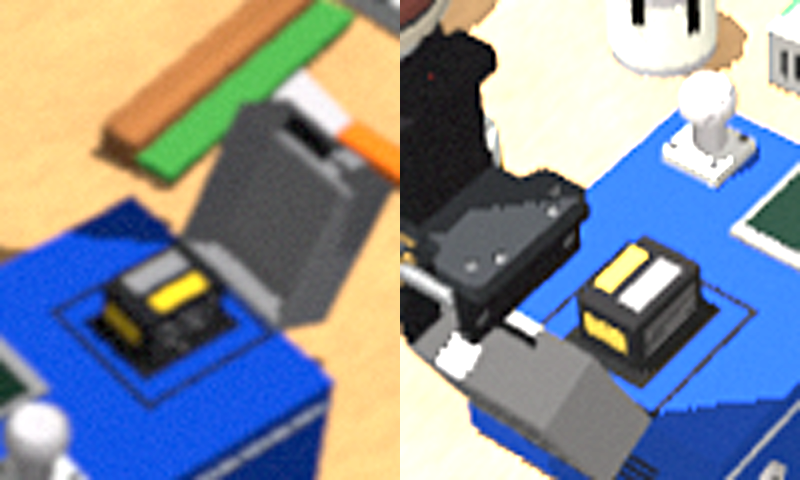

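The battery sits home, upright, with the key side correct. The cover is at about 2.0 rad. With the fingers shut, I'll go down outside it and push it over.

Emit:
drive_tool(grip=[0,0,0,0,0,0,0,0,0,0], delta_pos=[[0,0,35],[0,0,70],[0,0,95],[0,0,104],[-6,0,104],[-14,0,104],[-22,0,104],[-31,0,104],[-40,0,96],[-48,0,89]], turn=[[0,0,0],[0,0,0],[0,0,0],[0,0,0],[0,0,0],[0,0,0],[0,0,0],[0,0,0],[0,0,0],[0,0,0]])

```text
clock: 14.7
tool_pos: [0.5633, 0.2227, 0.1981]
orientation: [[0.109, 0.994, 0.002], [0.994, -0.109, 0.001], [0.001, 0.002, -1.0]]
force: [0.6, 0.8, -1.0]
grip_width: 0.0004
finger_force: 0.6
```

Run:
```python
from h import *
s=read_state();T=s["tool_pos"];print(T,s["force"])
H=np.array([.5545,.150]);print("s",(T[:2]-H)@[.108,.994]*1000)
b=snapshot("side");print(best("side","lid_edge"))
```

```text
[0.56330512 0.22273538 0.19811166] [ 0.59600176  0.82581736 -0.98022644]
s 73.2499166015461
[([0.5587, 0.2125, 0.2147], 0.85)]
```

Emit:
drive_tool(grip=[0,0,0,0,0,0,0,0,0,0], delta_pos=[[-10,0,-7],[-20,0,-13],[-32,0,-18],[-45,0,-21.5],[-60,0,-23],[-75,0,-23],[-86,0,-21.5],[-96,0,-19],[-105,0,-15],[-114,0,-11]], turn=[[0,0,0],[0,0,0],[0,0,0],[0,0,0],[0,0,0],[0,0,0],[0,0,0],[0,0,0],[0,0,0],[0,0,0]])

```text
clock: 15.63
tool_pos: [0.5504, 0.109, 0.2069]
orientation: [[0.109, 0.994, 0.0], [0.994, -0.109, -0.0], [-0.0, 0.0, -1.0]]
force: [0.2, 1.0, 1.7]
grip_width: 0.0005
finger_force: 0.5
```

Emit:
drive_tool(grip=[0,0,0,0,0,0,0,0,0,0], delta_pos=[[-9,0,5],[-17,0,11],[-24,0,18],[-31,0,26],[-37,0,35],[-40,0,40],[-41,0,43],[-41,0,44],[-41,0,44],[-41,0,44]], turn=[[0,0,0],[0,0,0],[0,0,0],[0,0,0],[0,0,0],[0,0,0],[0,0,0],[0,0,0],[0,0,0],[0,0,0]])

```text
clock: 16.47
tool_pos: [0.5458, 0.0698, 0.1664]
orientation: [[0.108, 0.994, 0.001], [0.994, -0.108, -0.001], [-0.001, 0.001, -1.0]]
force: [-17.0, -1.7, 36.8]
grip_width: 0.0006
finger_force: 18.1
```

The fingers meet the roof at z 0.1664, which is the shut height. I'll back off and check.

Emit:
drive_tool(grip=[0,0,0,0,0,0,0,0,0,0], delta_pos=[[0,0,-5],[0,0,-15],[0,0,-40],[0,0,-75],[0,0,-110],[0,0,-140],[0,0,-160],[0,0,-170],[0,0,-170],[0,0,-170]], turn=[[0,0,0],[0,0,0],[0,0,0],[0,0,0],[0,0,0],[0,0,0],[0,0,0],[0,0,0],[0,0,0],[0,0,0]])

```text
clock: 17.3
tool_pos: [0.5458, 0.0692, 0.332]
orientation: [[0.109, 0.994, -0.001], [0.994, -0.109, 0.0], [-0.0, -0.001, -1.0]]
force: [0.4, -0.1, -1.0]
grip_width: 0.0006
finger_force: 0.0
```

Run:
```python
from h import *
s=read_state();print(s["tool_pos"],s["force"])
a=snapshot("scene");b=snapshot("side")
for c in("scene","side"):print(best(c,"lid_edge"),best(c,"battery_busy"))
cv2.imwrite("pics/end.png",cv2.resize(b[200:360,220:420],None,fx=4,fy=3.75)[:600,:800])
```

```text
[0.54577821 0.0691515  0.33204126] [ 0.38306199 -0.07273376 -0.97194892]
[([0.5382, 0.0419, 0.1674], 0.75), ([0.7656, 0.1975, -0.0004], 0.17)] [([0.4134, -0.3182, 0.009], 0.83), ([0.3305, 0.3849, -0.0049], 0.39)]
[([0.5411, 0.047, 0.1638], 0.89)] [([0.417, -0.3158, 0.0054], 0.87)]
```

View pics/end.png

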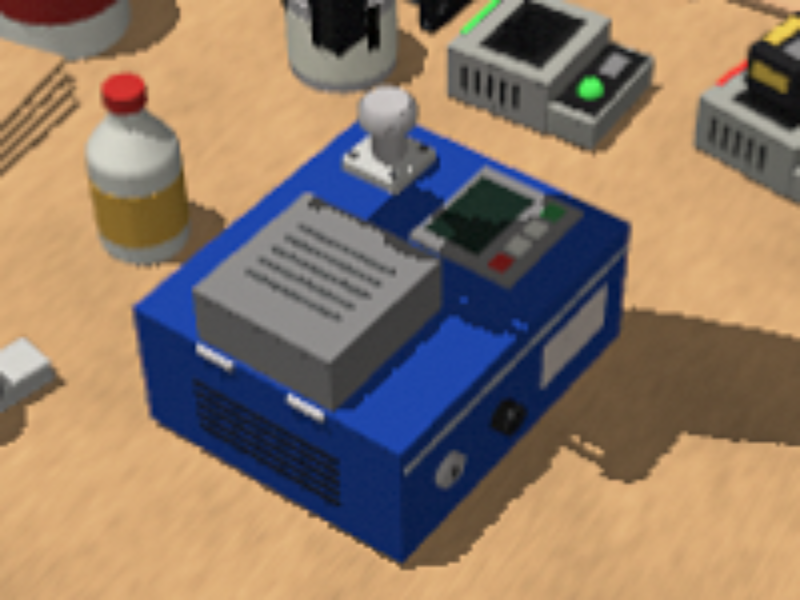

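The cover is flat on the deck at about (320,290). The green charger is empty, the red one is untouched, and the arm is clear.

```bash
python3 -c "
from station import *
print(job_done())"
```

```text
the job is handed in; nothing more can be done
None
```

The charged battery is home in the monitor with its key side correct, the cover is shut over it, and the job is handed in at about 17 s; the red-lamp battery was left in place, and no verdict came back.

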